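# Switch on the casting vibrator at its guarded toggle

## Task

Switch on the casting vibrator: gently lift the hinged guard on the control box with a finger, and while the guard is held up push the toggle beneath it all the way over, from the guard's open front towards its hinge. Then draw the finger back out and let the guard drop fully shut over the switched toggle. Only touch and push: do not pinch the guard or the toggle, do not turn the speed knob, and leave the plaster figures and the bowl where they stand.

Things in the scene. Friction and masses are not known exactly. Their poses are not given: they have to be found in the camera images.
- control_box: Fixed grey box, 200 (x) x 250 (y) x 70 mm high; origin at the centre of its underside. Its x axis (guard's front edge to hinge) points 0.85 to 1.75 rad left of straight ahead: the guard's front faces the robot's right. In its frame (mm): panel = flat top at z = 70; the guarded switch lies along y = -45; speed knob at x = -20, y = 75, pilot lamp at x = 60, y = 75.
- guard (a joint): Hinge of the guard in rad: 0 = shut, grows as the front edge swings up and back over the hinge, stops at 1.0. A weak spring and its weight drop it shut from any angle once nothing holds it; about 1 to 2 N at the front edge opens it.
- guard_hinge (a point): Middle of the guard's hinge axis (along y): box frame x = 40, y = -45, z = 76 mm, 6 over the panel. Guard: dark steel hood, 96 wide, open in front and below; from the hinge a back wall rises, and a roof with a clear window runs level 60 mm to box -x, underside 52 mm over the panel. Side cheeks 90 mm apart inside.
- guard_edge (a point): Middle of the rolled front edge of the guard's roof, a 10 mm thick bar along y; shut: 60 mm from the hinge axis to box -x, 53.5 mm over the panel. A finger pointing down (upright or leaning), tip 35 to 42 mm over the panel (well below the bar), that pushes the edge from the front towards the hinge swings the hood up and back and comes in under it; the hood leans on the finger.
- toggle (a joint): Toggle angle in rad: 0 = off, leaning 0.4 rad towards the guard's front (box -x); 0.8 = on, leaning 0.4 rad towards the hinge (box +x), against a stop. It stays where it is left; about 1 to 2 N at its tip moves it. It may start up to 0.12 from off.
- toggle_pivot (a point): Pivot of the toggle, a steel lever (9 mm rod, cross end 10 mm thick, 22 mm wide): box frame x = 2, y = -45, z = 78 mm (8 mm over the panel, 38 mm from the hinge axis towards the guard's front). Its top is 45 mm over the panel when off or on (48 mid-swing), clear of the shut guard. A collar 24 mm across, 8 mm high is round the pivot.
- toggle_tip (a point): Centre of the lever's cross end, 35 mm from the pivot: off, 14 mm from the pivot towards the guard's front; on, 14 mm towards the hinge; in both about 40 mm over the panel. A fingertip 30 to 36 mm over the panel pushes it well.
- knob_edge (a point): A point near the rim of the speed knob, 18 mm from its axis; it shifts if the knob is turned. The knob is to be left alone.
- figure_a: Loose cast plaster figure, seated, 170 mm tall, base 96 mm across; origin at the centre of its underside. Leave alone.
- figure_b: Loose smaller plaster figure, 136 mm tall, base 77 mm across; origin at the centre of its underside. Leave alone.
- bowl: Loose empty steel bowl, 110 mm across, 60 mm high; origin at the centre of its underside. Leave alone.

How it is judged (in metres and radians):
On the way, in this order (a step that is already met when the one before it is completed fails the run):
1. the guard is lifted (more than 0.15 rad) before the toggle is over (below 0.5 rad) (value of joint guard above 0.15 rad and value of joint toggle below 0.5 rad), for 0.1 s.
2. the toggle is pushed over to on (above 0.68 rad) with the guard held up (more than 0.2 rad) (value of joint toggle above 0.68 rad and value of joint guard above 0.2 rad), for 0.1 s.
At the end, for the whole second after the job is handed in: The toggle is on (above 0.68 of its 0.8 rad) and the guard has dropped shut over it (below 0.05 rad) and is at rest (value of joint toggle above 0.68 rad and value of joint guard below 0.05 rad and velocity of joint guard between -0.05 and 0.05 rad/s); the robot touches nothing.
It fails at once if the guard is pinched or forced (more than 30 N between fingers and guard) (contact force between the fingers and guard above 30 N).
It fails at once if the toggle is pinched or forced (more than 30 N between fingers and toggle) (contact force between the fingers and toggle above 30 N).
It fails at once if the speed knob is turned (its edge shifts more than 5 mm) (distance of knob_edge from where it was at the start of the episode above 0.005 m).
It fails at once if a figure or the bowl is shifted or lifted more than 20 mm, or tipped (distance of any of figure_a, figure_b, bowl from where it was at the start of the episode above 0.02 m or angle between any of figure_a, figure_b, bowl's own z axis and vertical above 0.25 rad).
It also fails if it takes over 42 s, if anything falls off the work surface, if the arm or the gripper's body presses on something with over 40 N, if the wrist force passes 120 N, or if a joint passes its speed limit or range.

## Robot

A 6-joint arm with a two-finger parallel gripper is mounted at the origin on the work surface. World frame = base frame: x ahead of the robot, y to its left, z up, the work surface at z = 0. Lengths are in mm, angles in rad, forces in N, time in s.
With the tool pointing down it reaches from about 350 to 775 mm from the base axis. Payload 7.3 kg.
Tool frame: the origin (TCP) lies between the finger pads; the fingertips stand 25 mm ahead of it and the grasp point (between the pads) lies 6 mm ahead of it; z points along the fingers, y is the line along which they close (so a half turn about z gives the same grasp; the last joint's range is limited). The gripper opens to 92 mm and grips with 3 to 60 N. Pads are 19 mm wide; open, the fingers measure 130 mm over their backs; the gripper's body (75 mm by 190 mm) begins 47 mm behind the grasp point.
Start: joints at [1.032, 0.342, 1.524, -0, 1.275, -0.146], TCP at [200.944, 485.04, 251.741] pointing down, gripper open.
Joint ranges: [-2.53, 2.53], [-0.77, 2.02], [0.04, 2.7], [-1, 4.14], [0.28, 2.66], [-3.11, 3.11]. Speed limits (rad/s): [2.57, 2.57, 3.14, 3.14, 3.14, 3.14].

## Interface

Orientations are given as [roll, pitch, yaw] about the fixed x, y, z axes, in that order (R = Rz(yaw) Ry(pitch) Rx(roll)).
In Python, from plant import bot gives the robot as it stands.
- The arm moves only by the tool play_rows, never from a script. Its argument "commands" is a list of rows, each an object of numbers: "x", "y", "z": the shift along the tool's x, y, z in m; "twist": the turn about the tool's z in degrees. In form: [{"x": .., "y": .., "z": .., "twist": ..}, ...]. A call has exactly 8 rows; each row is the pose to reach, as a shift and turn from the pose commanded when the call began, along the tool's axes at that moment; what a row does not reach only later rows make up. A row lasts 1/10 s, in which the tool goes at most 50 mm and 8.59 degrees, less where a joint would pass 70% of its speed; a pose out of reach is approached as far as the arm can. A call with a gripper value outside its range is refused whole. "jaw" is the closure, from 0 (fully open) to 1 (shut), set as the call begins (left out, the last holds). The fingers move at their own pace and stop on an object; the grip force is fixed at half the most. Time passes only in rows, so rows that repeat a pose let the fingers close, or fill a call up. It gives the time, the measured TCP pose, the force, the opening and the grip force at its end, in the units of the state.
- bot.get_obs(): the state, without advancing time (a new reading comes with each control period).
- bot.capture(name): name is "side" or "top" or "wrist"; returns a dict with "pixels" (420x560x3 uint8, red, green, blue), "fx", "fy", "cx", "cy" (pixels), "eye" and "rotation" of the camera in the world. Camera axes: x right, y down, z forward; pixel columns grow to the right and rows downward; lengths in mm; the calibration is good to about 2 mm. A picture is of the moment at which its call begins. There is no depth.
- bot.close_job(): hands the job in; it is judged then, once.
The state is a dict: "time": time; "joint_positions": joint angles; "dq": joint speeds; "tau": joint torques, N m; "tool_pos": TCP position; "tcp_rot": TCP orientation; "contact_force": force on the tool from outside, world axes, zero at the start; "moment": the same for the moment, N m; "grip_width": finger opening in mm; "finger_force": force on a finger pad.
Only numpy, scipy, OpenCV 4.12 (cv2) and the standard library are available. Lean on these libraries where they do the work, as an engineer would, in place of code of your own. Each camera call takes 0.05 s, during which the arm holds its last target. There are 200 camera calls.

## Working session

There is one attempt and no reset: what is moved stays moved. The work goes in short steps, Python scripts to look and compute and a tool call to move; the robot and the scene stay as the last step left them, time stands still between calls to the robot, and variables do not carry over. Pictures are saved under pics/ and viewed, at most 10 in all, crops included, and the job is handed in when it is done.

Besides the shell and the picture viewer there is one more tool, called as a command line: name --argument value ..., lists and objects as JSON in quotes. play_rows: Moves the arm, as the interface text tells. Its arguments: {"type":"object","properties":{"commands":{"type":"array"},"jaw":{"type":"number"}},"required":["commands"]}

```bash
mkdir -p pics; ls; python3 - <<'E'
from plant import bot
import cv2,pickle
o=bot.get_obs(); print(o)
d={}
for n in("side","top"):
    c=bot.capture(n); d[n]=c
    cv2.imwrite(f"pics/{n}1.png",c["pixels"][:,:,::-1])
    print(n,{k:v for k,v in c.items() if k!="pixels"})
pickle.dump(d,open("cap1.pkl","wb"))
E
```

```text
pics
{'time': 0.0, 'joint_positions': array([ 1.03203215e+00,  3.42736095e-01,  1.52505958e+00,  3.93936822e-05,
        1.27541870e+00, -1.46002590e-01]), 'dq': array([ 0.0006151 ,  0.00076098, -0.00029744,  0.00171161,  0.00078912,
       -0.0020902 ]), 'tau': array([ 4.27217556e-04, -4.31250143e+01, -2.44222766e+01,  7.18495063e-02,
        5.58418385e-02, -1.23923642e-04]), 'tool_pos': array([200.70617647, 484.69632627, 251.02315354]), 'tcp_rot': array([-3.13999367e+00, -2.73203439e-04,  2.74881935e+00]), 'contact_force': array([ 0.8129368 , -0.19523729,  0.78227212]), 'moment': array([0.00176977, 0.02168889, 0.00983961]), 'finger_force': 0.0, 'grip_width': 91.7627737927543}
side {'fx': 396.99677639413216, 'fy': 396.99677639413216, 'cx': 285.7860390106218, 'cy': 211.11898999980767, 'eye': array([ 266.88706289, -472.25602247,  455.5852395 ]), 'rotation': array([-2.11192724,  0.00327559, -0.42418903])}
top {'fx': 405.8204506686264, 'fy': 405.8204506686264, 'cx': 278.8164399135646, 'cy': 213.6132227491684, 'eye': array([377.06316231, 115.30470583, 810.87970938]), 'rotation': array([-2.90513844, -0.00554353, -1.69502467])}
```

View pics/side1.png

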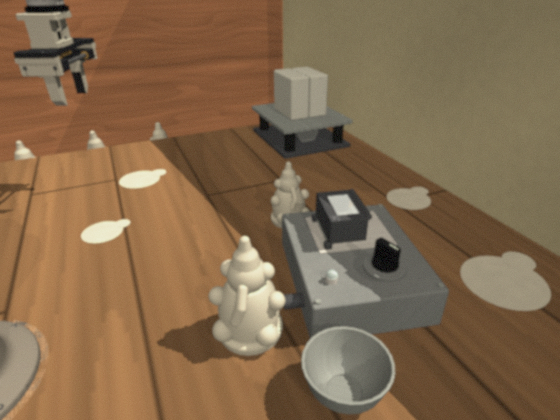

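View pics/top1.png

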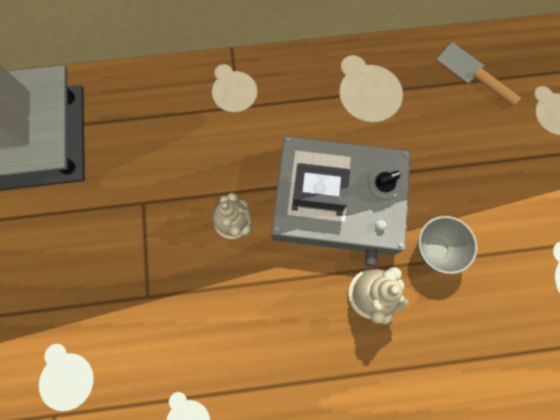

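The gripper's place in the side view agrees with the calibration. The knob and lamp, though, suggest a box yaw well outside the stated range, so I'll check numerically and enlarge the guard.

```bash
cat > h.py <<'E'
import numpy as np,cv2
from scipy.spatial.transform import Rotation as R
def rot(c): return R.from_euler('xyz',c["rotation"]).as_matrix()
def ray(c,u,v,z):
    d=rot(c)@np.array([(u-c["cx"])/c["fx"],(v-c["cy"])/c["fy"],1]); e=c["eye"]
    return e+d*(z-e[2])/d[2]
def proj(c,p):
    q=rot(c).T@(np.asarray(p,float)-c["eye"]); return np.array([c["fx"]*q[0]/q[2]+c["cx"],c["fy"]*q[1]/q[2]+c["cy"]])
E
python3 - <<'E'
import pickle; from h import *
d=pickle.load(open("cap1.pkl","rb")); t,s=d["top"],d["side"]
np.set_printoptions(precision=1,suppress=True)
print("tcp side",proj(s,[201,485,251]),"top",proj(t,[201,485,251]))
for n,p in dict(TL=(285,140),TR=(410,148),BR=(403,250),BL=(273,240)).items(): print(n,"top",ray(t,*p,70))
for n,p in dict(A=(284,217),B=(385,207),C=(445,288),D=(314,317)).items(): print(n,"side",ray(s,*p,70))
print("knob",ray(t,386,183,90),ray(s,386,265,80),"lamp",ray(t,381,226,78),ray(s,332,277,78))
print("figA side",ray(s,247,340,0),"figA top",ray(t,370,296,40),"figB",ray(t,230,225,20),ray(s,288,220,20),"bowl",ray(t,447,245,60),ray(s,347,358,60))
a=cv2.resize(s["pixels"][160:310,260:460,::-1],(800,600),interpolation=cv2.INTER_CUBIC)
b=cv2.resize(t["pixels"][130:265,260:440,::-1],(800,600),interpolation=cv2.INTER_CUBIC)
cv2.imwrite("pics/s_crop.png",a);cv2.imwrite("pics/t_crop.png",b)
E
```

```text
tcp side [69.1 87.4] top [ -9. 499.]
TL top [699.8  58.6  70. ]
TR top [ 653.3 -182.2   70. ]
BR top [ 457.3 -129.3   70. ]
BL top [505.2 106.   70. ]
A side [518.2  95.2  70. ]
B side [708.9  47.8  70. ]
C side [ 648.4 -175.    70. ]
D side [ 452.8 -146.9   70. ]
knob [ 582.7 -115.7   90. ] [ 594.9 -107.3   80. ] lamp [505.3 -95.   78. ] [509.  -95.5  78. ]
figA side [377.5 -87.3   0. ] figA top [383.2 -61.2  40. ] figB [554.4 186.6  20. ] [553.5 154.7  20. ] bowl [ 457.5 -216.4   60. ] [ 462.8 -213.3   60. ]
```

View pics/t_crop.png

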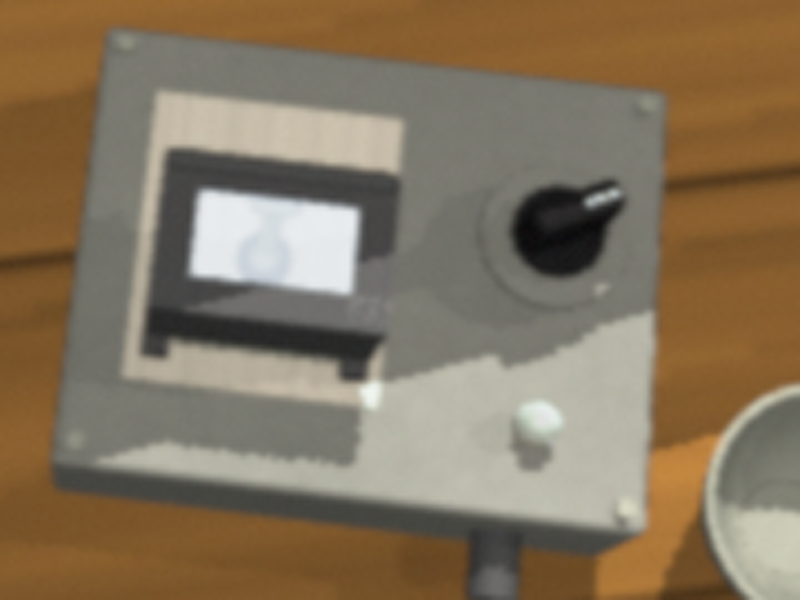

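The top crop shows the following:
- **Front bar:** along the far (image-up) side, crop (168,152)–(400,180).
- **Hinge lugs:** on the near side, (155,345) and (352,368).
- **Toggle:** seen through the window, leaning image-up.

So the guard's front faces away from the robot, and the box yaw is about 2.9 rad. This contradicts the text, but both cameras agree. I'll fit the pose from both views.

View pics/s_crop.png

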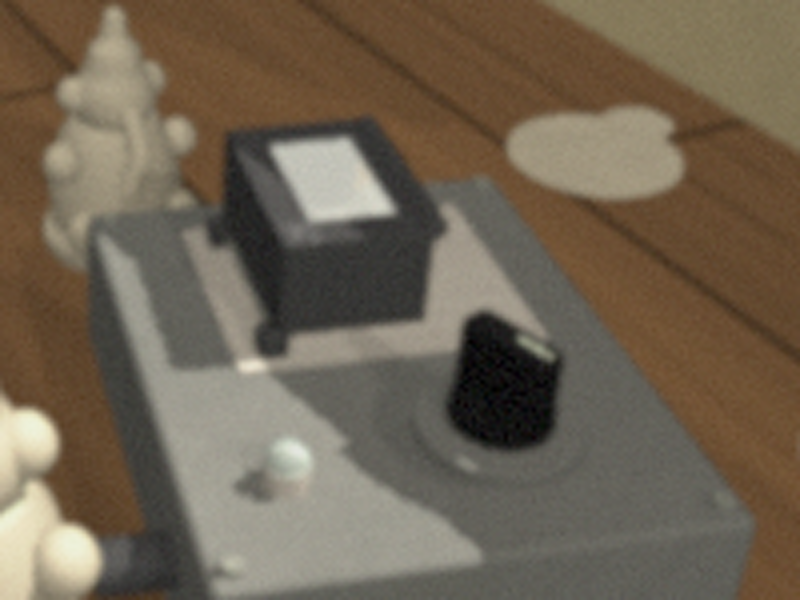

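The side crop agrees: hinge lugs on the robot's side at (220,230) and (270,335), and the rolled front edge on the far side, near (440,230).

```bash
python3 - <<'E'
import pickle; from h import *
from scipy.optimize import least_squares
np.set_printoptions(precision=2,suppress=True)
d=pickle.load(open("cap1.pkl","rb"))
T=lambda u,v:(u/4.444+260,v/4.444+130); S=lambda u,v:(u/4+260,v/4+160)
# box far(front)-left TL = (-100,-125), TR=(-100,125), BR=(100,125), BL=(100,-125)
obs=[("top",(-100,-125,70),T(110,30)),("top",(-100,125,70),T(665,95)),("top",(100,125,70),T(642,527)),("top",(100,-125,70),T(57,463)),
("side",(100,-125,70),S(92,218)),("side",(-100,-125,70),S(490,182)),("side",(-100,125,70),S(750,520)),("side",(100,125,70),S(208,592)),
("top",(60,75,76),T(538,423)),("side",(60,75,76),S(286,470)),
("top",(-20,-93,123.5),T(168,155)),("top",(-20,3,123.5),T(402,180)),("side",(-20,3,123.5),S(440,225))]
def W(p,b): return np.r_[p[:2]+R.from_euler('z',p[2]).as_matrix()[:2,:2]@np.array(b[:2]),b[2]]
f=lambda p:np.concatenate([proj(d[n],W(p,b))-np.array(m) for n,b,m in obs])
r=least_squares(f,[580,-40,2.91],x_scale=[100,100,1],loss='soft_l1'); p=r.x
print(p); print(f(p).reshape(-1,2))
for f0 in(-85,-25,9): print("finger face",f0,"tcp xy",W(p,(f0-9.5,-45,0)))
print("box axes",np.cos(p[2]),np.sin(p[2]))
E
```

```text
[584.29 -37.16   2.89]
[[-1.01 -2.34]
 [ 0.96 -2.16]
 [ 1.05  1.39]
 [-1.99 -0.72]
 [-2.03 -0.88]
 [ 0.06 -1.61]
 [ 2.78  0.99]
 [ 0.04  1.5 ]
 [-0.45 -0.27]
 [-0.42  0.66]
 [-1.18 -0.07]
 [-0.53  0.62]
 [-0.44  2.79]]
finger face -85 tcp xy [686.93 -16.64   0.  ]
finger face -25 tcp xy [628.75  -1.97   0.  ]
finger face 9 tcp xy [595.79   6.35   0.  ]
box axes -0.9696232050353294 0.24460343467951448
```

play_rows --commands '[{"x": -0.04, "y": -0.017, "z": 0, "twist": 0}, {"x": -0.08, "y": -0.035, "z": 0, "twist": 0}, {"x": -0.12, "y": -0.052, "z": 0, "twist": 0}, {"x": -0.16, "y": -0.07, "z": 0, "twist": 0}, {"x": -0.2, "y": -0.087, "z": 0, "twist": 0}, {"x": -0.24, "y": -0.104, "z": 0, "twist": 0}, {"x": -0.28, "y": -0.122, "z": 0, "twist": 0}, {"x": -0.32, "y": -0.139, "z": 0, "twist": 0}]' --jaw 1

```text
time: 0.9
tool_pos: [444.2, 232.6, 251.5]
tcp_rot: [-3.141, -0.0, 2.749]
contact_force: [0.3, 1.4, -0.6]
grip_width: 32.5
finger_force: 0.0
```

play_rows --commands '[{"x": -0.046, "y": -0.02, "z": 0, "twist": -1.2}, {"x": -0.092, "y": -0.04, "z": 0, "twist": -2.4}, {"x": -0.138, "y": -0.06, "z": 0, "twist": -3.6}, {"x": -0.184, "y": -0.08, "z": 0, "twist": -4.8}, {"x": -0.23, "y": -0.1, "z": 0, "twist": -6}, {"x": -0.276, "y": -0.12, "z": 0, "twist": -7.2}, {"x": -0.319, "y": -0.139, "z": 0, "twist": -8.3}, {"x": -0.319, "y": -0.139, "z": 0, "twist": -8.3}]'

```text
time: 1.7
tool_pos: [687.2, -21.9, 248.7]
tcp_rot: [-3.14, -0.001, 2.889]
contact_force: [-0.7, 0.4, -0.7]
grip_width: 0.4
finger_force: 0.0
```

```bash
python3 - <<'E'
from plant import bot
import cv2,pickle
c=bot.capture("wrist"); t=bot.capture("top")
cv2.imwrite("pics/w2.png",c["pixels"][:,:,::-1]); cv2.imwrite("pics/t2.png",t["pixels"][:,:,::-1])
pickle.dump(dict(wrist=c,top=t),open("cap2.pkl","wb")); o=bot.get_obs()
print(o["time"],o["tool_pos"],o["tcp_rot"],o["contact_force"],o["grip_width"],c["eye"],c["rotation"])
E
```

```text
1.8 [684.88687185 -17.41795683 249.96336645] [ 3.14155669e+00 -2.64974532e-03  2.89168417e+00] [-0.23572163  0.77761324 -0.75168313] 0.38821337354001706 [614.99433944  -3.31892222 381.33289025] [2.86538488e+00 1.95860698e-03 1.31916491e+00]
```

View pics/w2.png

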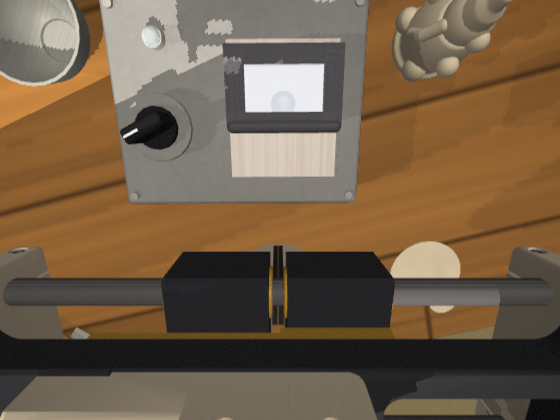

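The wrist view shows the rolled bar at (227–341, 127), with its middle at (284,127), the box's front edge at row 202, and the knob to the left at (155,128). The guard's front faces the finger.

```bash
python3 - <<'E'
import pickle; from h import *
np.set_printoptions(precision=1,suppress=True)
c=pickle.load(open("cap2.pkl","rb"))["wrist"]
ex=np.array([-.9696,.2446]);ey=np.array([-.2446,-.9696]);o=np.array([584.3,-37.2])
for n,p,z in [("bar mid (-20,-45)",(284,127),125),("barL",(227,127),125),("barR",(342,127),125),("front corner (-100,125)",(131,202),70),("(-100,-125)",(355,202),70),("lamp(60,75)",(151,37),78)]:
    w=ray(c,*p,z); q=w[:2]-o; print(n,w,"box",q@ex,q@ey)
E
```

```text
bar mid (-20,-45) [614.1   1.9 125. ] box -19.361748253814433 -45.22128899581956
barL [602.3 -44.3 125. ] box -19.145489109006363 2.4682992644003434
barR [626.2  48.9 125. ] box -19.581639748790497 -93.71188515829544
front corner (-100,125) [ 648.5 -177.5   70. ] box -96.59401969896153 120.33155670985607
(-100,-125) [709.2  58.8  70. ] box -97.57999754938035 -123.61785379843889
lamp(60,75) [506.8 -96.   78. ] box 60.80187051052989 75.96596805790699
```

play_rows --commands '[{"x": 0.0, "y": 0, "z": 0.02, "twist": 0}, {"x": 0.0, "y": 0, "z": 0.04, "twist": 0}, {"x": 0.0, "y": 0, "z": 0.06, "twist": 0}, {"x": 0, "y": 0, "z": 0.08, "twist": 0}, {"x": 0.005, "y": 0, "z": 0.1, "twist": 0}, {"x": 0.015, "y": 0, "z": 0.115, "twist": 0}, {"x": 0.025, "y": 0, "z": 0.1215, "twist": 0}, {"x": 0.03, "y": 0, "z": 0.1215, "twist": 0}]'

```text
time: 2.6
tool_pos: [653.8, -7.2, 129.4]
tcp_rot: [3.142, -0.003, 2.895]
contact_force: [-0.9, -0.7, 0.1]
grip_width: 0.2
finger_force: 0.0
```

play_rows --commands '[{"x": 0.005, "y": 0, "z": 0, "twist": 0}, {"x": 0.01, "y": 0, "z": 0, "twist": 0}, {"x": 0.015, "y": 0, "z": 0, "twist": 0}, {"x": 0.02, "y": 0, "z": 0, "twist": 0}, {"x": 0.022, "y": 0, "z": 0, "twist": 0}, {"x": 0.022, "y": 0, "z": 0, "twist": 0}, {"x": 0.022, "y": 0, "z": 0, "twist": 0}, {"x": 0.022, "y": 0, "z": 0, "twist": 0}]'

```text
time: 3.4
tool_pos: [634.6, -3.7, 130.2]
tcp_rot: [3.141, 0.0, 2.894]
contact_force: [-0.9, -0.2, 0.7]
grip_width: 0.2
finger_force: 0.0
```

```bash
python3 - <<'E'
from plant import bot
import cv2
s=bot.capture("side"); o=bot.get_obs()
cv2.imwrite("pics/s3.png",cv2.resize(s["pixels"][130:280,280:480,::-1],(800,600),interpolation=cv2.INTER_CUBIC))
print(o["time"],o["tool_pos"],o["tcp_rot"],o["contact_force"])
E
```

```text
3.45 [634.63449225  -3.71954651 130.14393519] [3.14152830e+00 1.32936692e-04 2.89353039e+00] [ 0.78137495 -0.81074577 -0.43060263]
```

View pics/s3.png

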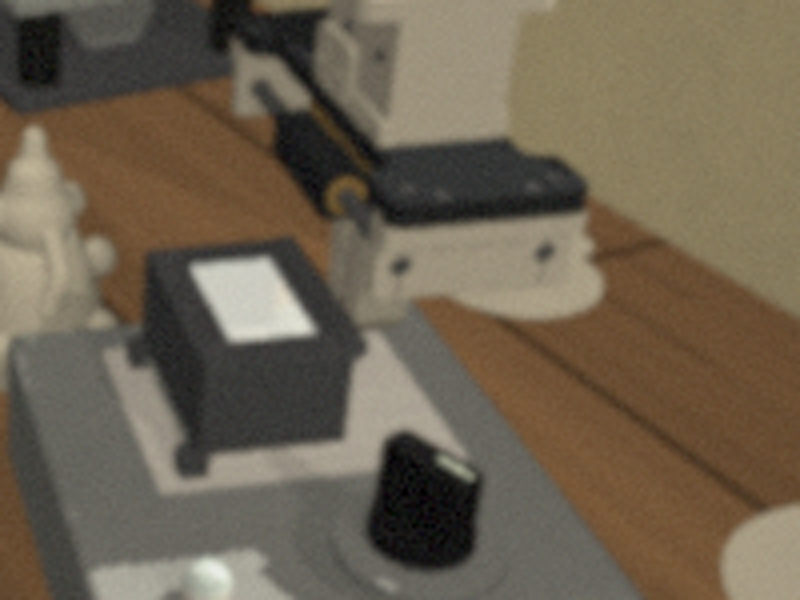

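The side crop shows the guard still shut, with its edge at (360,345). The gripper is in front of it, but the near body bracket hides the fingertips. I'll check where the tip and body should project.

```bash
python3 - <<'E'
import pickle; from h import *
np.set_printoptions(precision=0,suppress=True)
s=pickle.load(open("cap1.pkl","rb"))["side"]
t=np.array([634.6,-3.7,130.2]); M=R.from_euler('xyz',[np.pi,0,2.894]).as_matrix()
for n,v in dict(tip=(0,0,25),tipfrontL=(9.5,-19,25),tipfrontR=(9.5,19,25),bodyFrontNear=(37,-95,-41),bodyBackNear=(-37,-95,-41),bodyFrontFar=(37,95,-41),tcp=(0,0,0)).items():
    print(n,(proj(s,t+M@np.array(v))-[280,130])*4)
E
```

```text
tip [360. 329.]
tipfrontL [354. 355.]
tipfrontR [324. 309.]
bodyFrontNear [376. 316.]
bodyBackNear [573. 297.]
bodyFrontFar [223. 105.]
tcp [366. 278.]
```

play_rows --commands '[{"x": 0.003, "y": 0, "z": 0, "twist": 0}, {"x": 0.006, "y": 0, "z": 0, "twist": 0}, {"x": 0.009, "y": 0, "z": 0, "twist": 0}, {"x": 0.012, "y": 0, "z": 0, "twist": 0}, {"x": 0.014, "y": 0, "z": 0, "twist": 0}, {"x": 0.016, "y": 0, "z": 0, "twist": 0}, {"x": 0.016, "y": 0, "z": 0, "twist": 0}, {"x": 0.016, "y": 0, "z": 0, "twist": 0}]'

```text
time: 4.25
tool_pos: [619.3, 0.2, 130.7]
tcp_rot: [3.141, 0.002, 2.894]
contact_force: [3.6, -0.9, 2.0]
grip_width: 0.2
finger_force: 1.7
```

```bash
python3 - <<'E'
from plant import bot
import cv2,numpy as np
s=bot.capture("side"); w=bot.capture("wrist"); o=bot.get_obs()
a=cv2.resize(s["pixels"][130:280,280:480,::-1],(533,400),interpolation=cv2.INTER_CUBIC)
b=cv2.resize(w["pixels"][:300,200:400,::-1],(266,400))
cv2.imwrite("pics/s4.png",np.hstack([a,b]))
print(o["time"],o["tool_pos"],o["contact_force"])
E
```

```text
4.35 [6.19063399e+02 3.12487481e-01 1.30241842e+02] [ 3.14392864 -1.03850337  1.71917463]
```

View pics/s4.png

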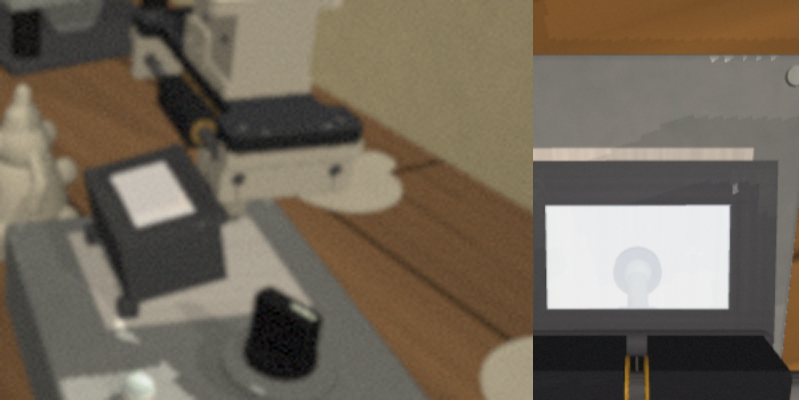

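The guard is visibly tilted up with about 3 N on the finger. The finger gap lines up with the toggle, both at about x = 637 in the right panel. I'll carry on to the toggle.

play_rows --commands '[{"x": 0.002, "y": 0, "z": 0, "twist": 0}, {"x": 0.004, "y": 0, "z": 0, "twist": 0}, {"x": 0.006, "y": 0, "z": 0, "twist": 0}, {"x": 0.008, "y": 0, "z": 0, "twist": 0}, {"x": 0.01, "y": 0, "z": 0, "twist": 0}, {"x": 0.01, "y": 0, "z": 0, "twist": 0}, {"x": 0.01, "y": 0, "z": 0, "twist": 0}, {"x": 0.01, "y": 0, "z": 0, "twist": 0}]'

```text
time: 5.15
tool_pos: [608.8, 2.9, 129.8]
tcp_rot: [3.142, -0.001, 2.894]
contact_force: [0.0, 0.1, 0.2]
grip_width: 0.7
finger_force: 0.2
```

play_rows --commands '[{"x": 0.002, "y": 0, "z": 0, "twist": 0}, {"x": 0.004, "y": 0, "z": 0, "twist": 0}, {"x": 0.006, "y": 0, "z": 0, "twist": 0}, {"x": 0.008, "y": 0, "z": 0, "twist": 0}, {"x": 0.01, "y": 0, "z": 0, "twist": 0}, {"x": 0.01, "y": 0, "z": 0, "twist": 0}, {"x": 0.01, "y": 0, "z": 0, "twist": 0}, {"x": 0.01, "y": 0, "z": 0, "twist": 0}]'

```text
time: 5.95
tool_pos: [599.4, 5.3, 130.1]
tcp_rot: [3.141, -0.001, 2.894]
contact_force: [1.1, -0.9, 0.8]
grip_width: 0.3
finger_force: 0.4
```

play_rows --commands '[{"x": 0.001, "y": 0, "z": 0, "twist": 0}, {"x": 0.002, "y": 0, "z": 0, "twist": 0}, {"x": 0.003, "y": 0, "z": 0, "twist": 0}, {"x": 0.004, "y": 0, "z": 0, "twist": 0}, {"x": 0.004, "y": 0, "z": 0, "twist": 0}, {"x": 0.004, "y": 0, "z": 0, "twist": 0}, {"x": 0.004, "y": 0, "z": 0, "twist": 0}, {"x": 0.004, "y": 0, "z": 0, "twist": 0}]'

```text
time: 6.75
tool_pos: [595.7, 6.2, 130.2]
tcp_rot: [3.141, -0.0, 2.894]
contact_force: [1.8, 0.3, 0.6]
grip_width: 0.6
finger_force: 0.8
```

```bash
python3 - <<'E'
from plant import bot
import cv2,numpy as np
w=bot.capture("wrist"); o=bot.get_obs()
cv2.imwrite("pics/w5.png",cv2.resize(w["pixels"][0:300,180:400,::-1],(440,600)))
print(o["time"],o["tool_pos"],o["contact_force"])
E
```

```text
6.8 [595.65524146   6.22986763 130.21406344] [ 1.65311735 -0.54048383  0.33267061]
```

View pics/w5.png

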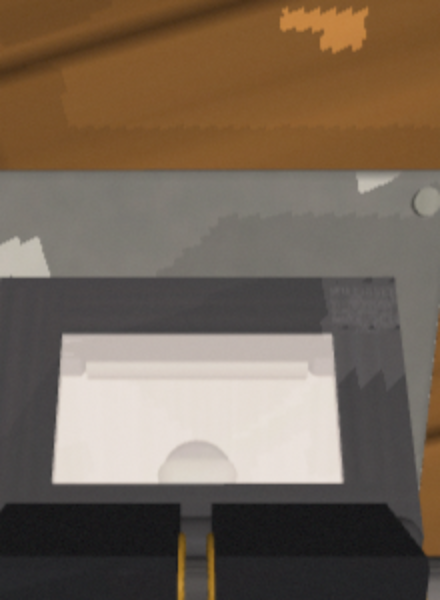

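The window shows the collar at (197,465) and the hinge bar at row 370. The lever tip is hidden behind the front edge. I'll check by projection where it should be.

```bash
python3 - <<'E'
from plant import bot
from h import *
np.set_printoptions(precision=0,suppress=True)
c=bot.capture("wrist")
ex=np.array([-.9696,.2446]);ey=np.array([-.2446,-.9696]);o=np.array([584.3,-37.2])
def P(x,z,y=-45): return (proj(c,np.r_[o+ex*x+ey*y,70+z])-[180,0])*2
print("collar far/near edge",P(14,8),P(-10,8),"hinge",P(40,6))
for a in(.3,.5,.7,.8):
    f=a-.4; print(a,"tip",P(2+35*np.sin(f),8+35*np.cos(f)),"mid rod",P(2+18*np.sin(f),8+18*np.cos(f)))
for th in(.5,.6,.7):
    a=.669+th; print("bar",th,P(40-76.5*np.cos(a),6+76.5*np.sin(a)))
E
```

```text
collar far/near edge [196. 449.] [196. 515.] hinge [196. 370.]
0.3 tip [197. 540.] mid rod [196. 509.]
0.5 tip [197. 517.] mid rod [196. 499.]
0.7 tip [197. 492.] mid rod [197. 487.]
0.8 tip [197. 479.] mid rod [197. 481.]
bar 0.5 [197. 562.]
bar 0.6 [197. 538.]
bar 0.7 [197. 509.]
```

play_rows --commands '[{"x": 0.001, "y": 0, "z": 0, "twist": 0}, {"x": 0.002, "y": 0, "z": 0, "twist": 0}, {"x": 0.002, "y": 0, "z": 0, "twist": 0}, {"x": 0.002, "y": 0, "z": 0, "twist": 0}, {"x": 0.002, "y": 0, "z": 0, "twist": 0}, {"x": 0.002, "y": 0, "z": 0, "twist": 0}, {"x": 0.002, "y": 0, "z": 0, "twist": 0}, {"x": 0.002, "y": 0, "z": 0, "twist": 0}]'

```text
time: 7.65
tool_pos: [595.1, 6.4, 130.5]
tcp_rot: [3.141, 0.004, 2.894]
contact_force: [6.0, -0.6, -2.4]
grip_width: 0.5
finger_force: 3.3
```

play_rows --commands '[{"x": 0.001, "y": 0, "z": 0, "twist": 0}, {"x": 0.0015, "y": 0, "z": 0, "twist": 0}, {"x": 0.0015, "y": 0, "z": 0, "twist": 0}, {"x": 0.0015, "y": 0, "z": 0, "twist": 0}, {"x": 0.0015, "y": 0, "z": 0, "twist": 0}, {"x": 0.0015, "y": 0, "z": 0, "twist": 0}, {"x": 0.0015, "y": 0, "z": 0, "twist": 0}, {"x": 0.0015, "y": 0, "z": 0, "twist": 0}]'

```text
time: 8.45
tool_pos: [594.9, 6.4, 130.6]
tcp_rot: [3.141, 0.007, 2.893]
contact_force: [11.5, -1.2, -4.4]
grip_width: 0.4
finger_force: 5.5
```

The force climbs from 2 to 11 N with no further motion, so the toggle is on its stop. Now I'll draw back.

play_rows --commands '[{"x": -0.003, "y": 0, "z": 0, "twist": 0}, {"x": -0.007, "y": 0, "z": 0, "twist": 0}, {"x": -0.011, "y": 0, "z": 0, "twist": 0}, {"x": -0.015, "y": 0, "z": 0, "twist": 0}, {"x": -0.019, "y": 0, "z": 0, "twist": 0}, {"x": -0.023, "y": 0, "z": 0, "twist": 0}, {"x": -0.027, "y": 0, "z": 0, "twist": 0}, {"x": -0.031, "y": 0, "z": 0, "twist": 0}]'

```text
time: 9.25
tool_pos: [622.6, -0.6, 130.2]
tcp_rot: [3.142, -0.0, 2.894]
contact_force: [-0.1, 0.3, 0.7]
grip_width: 0.7
finger_force: 0.2
```

play_rows --commands '[{"x": -0.004, "y": 0, "z": 0, "twist": 0}, {"x": -0.008, "y": 0, "z": 0, "twist": 0}, {"x": -0.014, "y": 0, "z": 0, "twist": 0}, {"x": -0.022, "y": 0, "z": 0, "twist": 0}, {"x": -0.03, "y": 0, "z": 0, "twist": 0}, {"x": -0.04, "y": 0, "z": 0, "twist": 0}, {"x": -0.05, "y": 0, "z": 0, "twist": 0}, {"x": -0.055, "y": 0, "z": 0, "twist": 0}]'

```text
time: 10.05
tool_pos: [676.7, -14.4, 130.1]
tcp_rot: [3.141, 0.0, 2.893]
contact_force: [-0.6, -0.3, -0.1]
grip_width: 0.4
finger_force: 0.0
```

play_rows --commands '[{"x": 0, "y": 0, "z": -0.015, "twist": 0}, {"x": 0, "y": 0, "z": -0.03, "twist": 0}, {"x": 0, "y": 0, "z": -0.045, "twist": 0}, {"x": 0, "y": 0, "z": -0.06, "twist": 0}, {"x": 0, "y": 0, "z": -0.075, "twist": 0}, {"x": 0, "y": 0, "z": -0.09, "twist": 0}, {"x": 0, "y": 0, "z": -0.1, "twist": 0}, {"x": 0, "y": 0, "z": -0.1, "twist": 0}]'

```text
time: 10.85
tool_pos: [676.3, -14.1, 231.9]
tcp_rot: [3.141, 0.003, 2.894]
contact_force: [0.7, 0.4, 0.3]
grip_width: 0.7
finger_force: 0.0
```

```bash
python3 - <<'E'
from plant import bot
from h import *
import cv2
np.set_printoptions(precision=0,suppress=True)
c=bot.capture("wrist"); s=bot.capture("side"); o_=bot.get_obs()
a=cv2.resize(c["pixels"][0:200,180:400,::-1],(440,400),interpolation=cv2.INTER_CUBIC)
b=cv2.resize(s["pixels"][180:280,290:380,::-1],(360,400),interpolation=cv2.INTER_CUBIC)
cv2.imwrite("pics/w6.png",np.hstack([a,b]))
ex=np.array([-.9696,.2446]);ey=np.array([-.2446,-.9696]);o=np.array([584.3,-37.2])
P=lambda x,z,y=-45:(proj(c,np.r_[o+ex*x+ey*y,70+z])-[180,0])*2
print(o_["time"],o_["tool_pos"],o_["contact_force"],"bar shut",P(-20,53.5),"collar",P(2,8),"tip off",P(-12,40),"tip on",P(16,40))
E
```

```text
10.95 [676. -14. 230.] [0. 1. 0.] bar shut [196. 287.] collar [196. 233.] tip off [196. 265.] tip on [196. 193.]
```

View pics/w6.png

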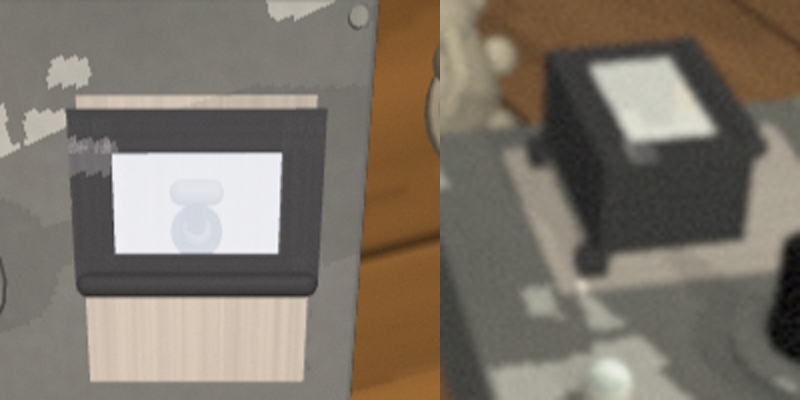

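The guard is shut: its bar is at row 285, predicted 287. The toggle tip is at (196,191), and the predicted on position is (196,193). I'll hand in.

```bash
python3 -c "
from plant import bot
print(bot.close_job())"
```

```text
the job is handed in; nothing more can be done
None
```

The vibrator is switched on: the toggle is at its stop, the guard is shut over it and the arm is clear (handed in, no verdict returned); the guard's front actually faced away from the robot (box yaw about 2.89 rad, not 0.85–1.75), so I worked from the images.

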